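# Set the push nut on the clay cart's axle

## Robot

A 6-joint arm with a two-finger parallel gripper is mounted at the origin on the work surface. World frame = base frame: x ahead of the robot, y to its left, z up, the work surface at z = 0. Lengths are in m, angles in degrees, forces in N, time in s.
With the tool pointing down it reaches from about 0.3 to 0.75 m from the base axis. Payload 8.5 kg.
Tool frame: the origin (TCP) lies at the very end of the fingers, on their centre line; the grasp point (between the pads) lies 19 mm behind it (env.pinch_z is the distance from the TCP to the grasp point, in m); z points along the fingers, y is the line along which they close (so a half turn about z gives the same grasp; the last joint's range is limited). The gripper opens to 85 mm and grips with 20 to 120 N. Pads are 22 mm wide; open, the fingers measure 114 mm over their backs; the gripper's body (76 mm by 85 mm) begins 54 mm behind the grasp point. The pads swing forward as they close: fully open they stand 13 mm farther back than shut.
Start: joints at [-87.279, 21.807, 74.336, -0, 83.858, -12.336], TCP at [0.143, -0.531, 0.231] pointing down, gripper open.
Joint ranges: [-178.18, 178.18], [-50.72, 133.34], [12.68, 142.11], [-81.47, 261.47], [9.98, 163.14], [-165.26, 165.26]. Speed limits (degrees/s): [136.94, 136.94, 180, 180, 180, 180].

## Interface

Orientations are given as a 3x3 rotation matrix whose columns are the frame's x, y, z axes.
In Python, from rig import env, viewer gives the robot as it stands.
- The arm moves only by the tool drive_tool, never from a script. Its argument "series" is a list of rows, each a list of 3 entries, a list of its own where there are three numbers: the shift along the tool's x, y, z in m, then the turn about the tool's z in degrees, then the finger opening in m, from 0 to 0.0854. A call has 1 to 20 rows; each row is the pose to reach, as a shift and turn from the pose commanded when the call began, along the tool's axes at that moment; what a row does not reach only later rows make up. A row lasts 1/10 s, in which the tool goes at most 50 mm and 8.59 degrees, less where a joint would pass 70% of its speed; a pose out of reach is approached as far as the arm can. A call with a gripper value outside its range is refused whole. The fingers move at their own pace and stop on an object; "newtons" is the grip in N (left out, the last holds). Time passes only in rows, so rows that repeat a pose let the fingers close. It gives the time, the measured TCP pose, the force, the opening and the grip force at its end, in the units of the state.
- env.observe(): the state, without advancing time (a new reading comes with each control period).
- viewer.get_image(name): name is "scene" or "top"; returns a dict with "img" (420x560x3 uint8, red, green, blue), "depth" (420x560 float32, m along the optical axis (not along the pixel's ray), 0 where there is no reading), "camera_matrix" (3x3 intrinsics, pixels), "rvec" (rotation vector, rad) and "tvec" (3), from world to camera coordinates, as OpenCV has them. Camera axes: x right, y down, z forward; pixel columns grow to the right and rows downward; lengths in m; the calibration is good to about 2 mm. A picture is of the moment at which its call begins.
- env.close_job(): hands the job in; it is judged then, once.
The state is a dict: "time_s": time; "q": joint angles; "qvel": joint speeds; "joint_efforts": joint torques, N m; "position": TCP position; "tool_rot": TCP orientation; "ft_force": force on the tool from outside, world axes, zero at the start; "wrist_torque": the same for the moment, N m; "grip_width": finger opening in m; "gripper_force": force on a finger pad.
Only numpy, scipy, OpenCV 4.12 (cv2) and the standard library are available. Lean on these libraries where they do the work, as an engineer would, in place of code of your own. Each camera call takes 0.05 s, during which the arm holds its last target. There are 200 camera calls.

## Task

The clay cart's wheel is on its axle and a toothed push nut is started on the shaft. Take the yellow-headed setting tool from the blue tray, put it over the shaft and press the nut straight down until it has the copper washer tight against the firm spring seat inside the hub, squeezing that spring by about a millimetre and never pressing it flat. Then stand the tool upright in the tray again, let go, and leave everything else where it is.

Things in the scene. Friction and masses are not known exactly. Their poses are not given: they have to be found in the camera images.
- tool: push-nut setting tool: an upright aluminium tube 24 mm across with a solid yellow head, 60 mm tall in all, about 90 g, standing in the tray with its open end down; origin at the centre of its underside, z axis up through the head. Its bore is 12 mm wide and 34 mm deep, open at the underside, and goes over the shaft; the tube's end presses on the nut
- tool_grip (a point): on the tool's axis, 50 mm above its underside, in the middle of its smooth round yellow head, which is 28 mm across and reaches from 34 to 60 mm above the underside: grip it there, from any side
- tray: blue open parts tray, fixed, 120 x 150 mm, 16 mm high, walls and floor 4 mm; origin at the centre of its underside
- stand: wooden block 110 x 110 x 30 mm, fixed, with a steel plate and an upright plain steel shaft (the stub axle) 8 mm thick with a round tip, 83 mm above the table; origin at the centre of the block's underside, z up along the shaft
- tip (a point): topmost point of the shaft, on its axis; z along the shaft, up
- nut: toothed steel push nut, 23 mm across, 5 mm thick, already started on the shaft: its underside is 71 to 74 mm above the table; origin at the centre of its underside. Its teeth grip the shaft: it slides down it only under about 11 N (a steady drag all the way), and holds the same load against being pushed back up
- wheel: black tyre with red hub, 80 mm across, fixed on the shaft; origin on the shaft's axis at the wheel's underside, 38 mm above the table; its upper face is 28 mm above its origin. The hub is a round recess, 32 mm wide and 24 mm deep, open at the top: nut, washer and tool go down into it
- washer: copper washer, 28 mm across, 4 mm thick, loose around the shaft in the hub, underside 64 mm above the table at the start; origin at the centre of its underside. A weak lifter spring floats it (it gives way under less than 1 N)
- hub (a point): on the shaft's axis, level with the wheel's upper face. Out of sight below the floating washer is the hub's firm spring seat: the washer meets it 3 to 13 mm below where it floats. This differs from wheel to wheel and is not measured, so feel for it. The seat then yields by 6 N per mm, 1.5 mm at most (9 N), after which it is flat and solid
- ring1: black rubber ring, 26 mm across and 5 mm thick, lying in the tray; origin at the centre of its underside; leave it be
- ring2: steel ring, 26 mm across and 5 mm thick, lying in the tray; origin at the centre of its underside; leave it be
- spare: spare black and red wheel 80 mm across, 29 mm thick, lying flat on the table with no axle in it; origin at the centre of its underside; leave it be
- bowl1: white bowl, 110 mm across, 35 mm high; origin at the centre of its underside; leave it be
- bowl2: white bowl, 100 mm across, 32 mm high; origin at the centre of its underside; leave it be
- tin: open brass tin, 70 mm across, 70 mm high; origin at the centre of its underside; leave it be
- mallet: hammer lying on the table, 240 mm long; leave it be
- spoon: white unfired clay spoon, 125 mm long, 12 mm high, lying between tray and wheel; origin under its handle's middle; leave it be
Not all that is in view belongs to the job. Of the things like the tool, leave any that is pink or purple; of the rest the smaller one is meant.

How it is judged (in metres and radians):
On the way, in this order (a step that is already met when the one before it is completed fails the run):
1. the upright tool is over the shaft and presses on the nut, which is not yet tight (angle between tool's own z axis and vertical below 0.12 rad and horizontal distance between tool and tip below 0.004 m and contact force between tool and nut above 3 N and contact force between nut and washer below 2.5 N), for 0.05 s.
2. the nut presses the washer on the spring seat with at least 3.5 N (contact force between nut and washer above 3.5 N), for 0.2 s.
At the end, for the whole second after the job is handed in: The nut holds the washer down on the spring seat with more than 3 N by itself (about 0.5 mm of spring squeeze or more), and the released tool stands upright (within 0.12 rad) and at rest on the tray's floor (contact force between nut and washer above 3 N and angle between tool's own z axis and vertical below 0.12 rad and x of tool in the frame of tray between -0.055 and 0.055 m and y of tool in the frame of tray between -0.07 and 0.07 m and z of tool in the frame of tray below 0.007 m and linear speed of tool below 0.02 m/s); the robot touches nothing.
It fails at once if the spring seat is pressed flat: nut and washer press on each other with more than 10 N (contact force between nut and washer above 10 N).
It fails at once if the nut is pressed with the fingers instead of the tool (contact force between the fingers and nut above 1 N).
It fails at once if a bystander is moved more than 30 mm (distance of any of ring1, ring2, spare, bowl1, bowl2, tin, mallet, spoon from where it was at the start of the episode above 0.03 m).
It also fails if it takes over 72 s, if anything falls off the work surface, if the arm or the gripper's body presses on something with over 40 N, if the wrist force passes 120 N, or if a joint passes its speed limit or range.

## Working session

There is one attempt and no reset: what is moved stays moved. The work goes in short steps, Python scripts to look and compute and a tool call to move; the robot and the scene stay as the last step left them, time stands still between calls to the robot, and variables do not carry over. Pictures are saved under pics/ and viewed, at most 10 in all, crops included, and the job is handed in when it is done.

Besides the shell and the picture viewer there is one more tool, called after "Call:" as name([rows], argument=value, ...), one row to a line, values as JSON. drive_tool: Moves the arm, as the interface text tells. Its arguments: {"type":"object","properties":{"series":{"type":"array"},"newtons":{"type":"number"}},"required":["series"]}

```bash
mkdir -p pics
cat > h.py <<'E'
import numpy as np, cv2
from rig import env, viewer
def get(name):
    d=viewer.get_image(name); R,_=cv2.Rodrigues(np.array(d["rvec"],float)); t=np.array(d["tvec"],float).ravel(); K=np.array(d["camera_matrix"])
    v,u=np.indices(d["depth"].shape); z=d["depth"].astype(float)
    c=np.stack([(u-K[0,2])/K[0,0]*z,(v-K[1,2])/K[1,1]*z,z],-1)
    P=(c-t)@R; P[z==0]=np.nan
    return d["img"],P,K,R,t
E
python3 - <<'E'
from h import *
for n in("top","scene"):
    im,P,K,R,t=get(n); cv2.imwrite(f"pics/{n}0.png",im[:,:,::-1]); np.savez(f"{n}0.npz",im=im,P=P,K=K,R=R,t=t)
    print(n,-R.T@t)
s=env.observe(); print(s["time_s"],s["position"],s["tool_rot"],s["ft_force"],env.pinch_z)
E
```

```text
top [0.41276645 0.11330134 1.20095757]
scene [ 1.12453042 -0.70985996  0.73182857]
0.1 [ 0.14286583 -0.53086756  0.23077699] [[ 9.65667987e-01  2.59779393e-01 -6.89059050e-05]
 [ 2.59779263e-01 -9.65667161e-01  1.29192660e-03]
 [ 2.69075738e-04 -1.26547248e-03 -9.99999163e-01]] [-1.47709121  0.38932963  0.10387378] 0.0187
```

View pics/top0.png

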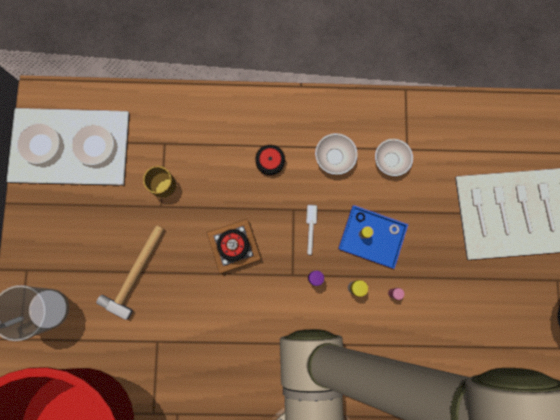

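View pics/scene0.png

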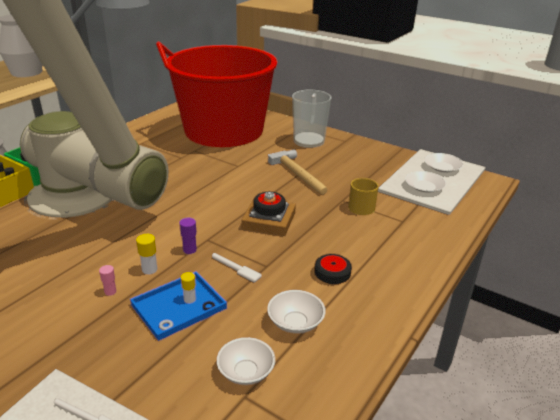

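The top view shows the tool in the tray at about (367,232), the larger yellow decoy at (360,289) and the shaft in its wheel at (232,245). The scene view shows the same tool at (188,288) and the shaft at (269,200).

```bash
cat > m.py <<'E'
from h import *
def fit(xy,r=None):
    A=np.c_[2*xy,np.ones(len(xy))]; s=np.linalg.lstsq(A,(xy**2).sum(1),rcond=None)[0]; return s[:2],np.sqrt(s[2]+s[:2]@s[:2])
def ray(u,v,z,K,R,t):
    d=R.T@np.linalg.inv(K)@[u,v,1]; c=-R.T@t; return c+d*(z-c[2])/d[2]
def planar(mask,z,K,R,t):  # outline back-projected to height z
    c=max(cv2.findContours(mask.astype(np.uint8),cv2.RETR_EXTERNAL,cv2.CHAIN_APPROX_NONE)[0],key=len)[:,0]
    return np.array([ray(u,v,z,K,R,t)[:2] for u,v in c])
E
python3 - <<'E'
from m import *
for n,bt,bs in (("top",(355,220,380,245),(205,220,260,275)),("scene",(175,265,205,310),(240,180,300,235))):
    d=np.load(n+"0.npz"); im,P,K,R,t=[d[k] for k in("im","P","K","R","t")]; hsv=cv2.cvtColor(im,cv2.COLOR_RGB2HSV)
    v,u=np.indices(im.shape[:2]); box=lambda b:(u>=b[0])&(u<b[2])&(v>=b[1])&(v<b[3])
    yel=box(bt)&(hsv[...,0]>20)&(hsv[...,0]<36)&(hsv[...,1]>120)
    Q=P[yel]; top=yel&(P[...,2]>0.060); q=P[top]
    print(n,"yellow n",yel.sum(),"z",np.nanpercentile(Q[:,2],[5,50,95]),"top n",top.sum(),q.mean(0),np.ptp(q,axis=0))
    red=box(bs)&((hsv[...,0]<8)|(hsv[...,0]>172))&(hsv[...,1]>170)
    tyre=box(bs)&(abs(P[...,2]-0.066)<0.004); q=P[tyre]
    print(" wheel top", q.mean(0),np.ptp(q,axis=0),"minEnclosing",cv2.minEnclosingCircle(q[:,:2].astype(np.float32)))
    hi=box(bs)&(P[...,2]>0.0715); print(" high",hi.sum(),P[hi].mean(0),P[hi][:,2].max(), np.argwhere(hi).mean(0)[::-1])
    for z in (0.078,0.080): 
        m=box(bs)&(P[...,2]>z); print("  >",z,m.sum(),P[m].mean(0) if m.any() else"")
    b=box((335,200,412,272)) if n=="top" else box((125,265,230,340))
    blue=b&(hsv[...,0]>100)&(hsv[...,0]<125)&(hsv[...,1]>150); q=P[blue&(P[...,2]>.012)]
    print(" tray",cv2.minAreaRect((P[blue][:,:2]*1000).astype(np.float32)),"rim n",len(q))
d=np.load("top0.npz"); im=d["im"]; a=cv2.resize(im[205:285,195:275],(480,480),interpolation=2); b=cv2.resize(im[200:280,330:410],(320,320),interpolation=2)
c=np.zeros((480,800,3),np.uint8); c[:,:480]=a; c[:320,480:]=b; cv2.imwrite("pics/crop0.png",c[:,:,::-1])
E
```

```text
top yellow n 92 z [0.05730006 0.06200015 0.06522653] top n 75 [ 0.53246516 -0.12831976  0.06266205] [0.02510867 0.02484228 0.00725757]
 wheel top [0.49461522 0.20286969 0.06515616] [0.0782994  0.07612544 0.00790187] minEnclosing ((0.4942959249019623, 0.20320166647434235), 0.039482712745666504)
 high 70 [0.4946174  0.20387614 0.07604958] 0.08420472114106911 [231.18571429 244.34285714]
  > 0.078 13 [0.49546428 0.20341572 0.08091199]
  > 0.08 8 [0.49350151 0.20290595 0.08214252]
 tray ((448.5955505371094, -203.634521484375), (0.0, 1.7331619262695312), 0.0) rim n 228
scene yellow n 227 z [0.04055465 0.06059713 0.06600931] top n 117 [ 0.53585563 -0.13252322  0.06413389] [0.02846008 0.02698447 0.00698191]
 wheel top [0.50015006 0.19401383 0.06633429] [0.07771912 0.07592444 0.00799029] minEnclosing ((0.496089905500412, 0.19843097031116486), 0.04043188318610191)
 high 49 [0.49722032 0.19917157 0.07792368] 0.0853027860269929 [268.95918367 194.53061224]
  > 0.078 22 [0.49741094 0.2001615  0.08012816]
  > 0.08 8 [0.49646344 0.20032273 0.08239354]
 tray ((529.6052856445312, -158.28305053710938), (149.27951049804688, 121.4881591796875), 71.0174560546875) rim n 538
```

View pics/crop0.png

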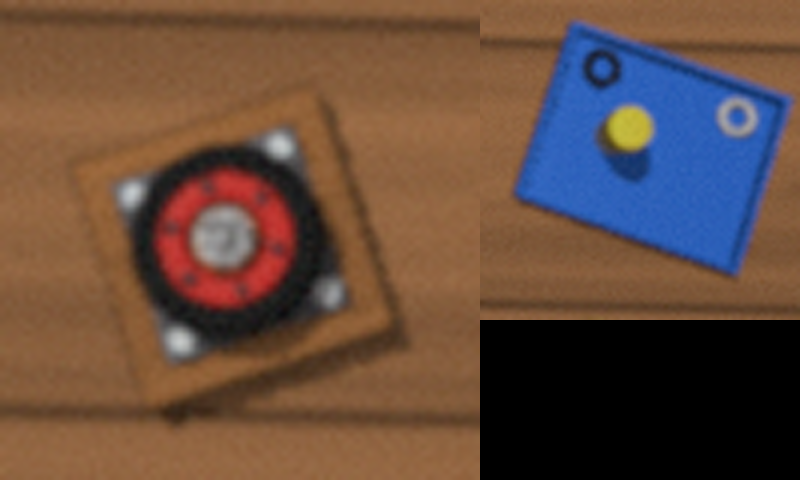

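The crop shows the nut and shaft tip centred in the red hub, and the tool standing in the tray clear of both rings. I take the tool at about (0.534, -0.1305) and the shaft at about (0.4955, 0.2015). Next I move above the tool.

Call:
drive_tool([
  [[0.48,-0.285,0],0,0.085],
  [[0.48,-0.285,0],0,0.085],
  [[0.48,-0.285,0],0,0.085],
  [[0.48,-0.285,0],0,0.085],
  [[0.48,-0.285,0],0,0.085],
  [[0.48,-0.285,0],0,0.085],
  [[0.48,-0.285,0],0,0.085],
  [[0.48,-0.285,0],0,0.085],
  [[0.48,-0.285,0],0,0.085],
  [[0.48,-0.285,0],0,0.085],
  [[0.48,-0.285,0],0,0.085],
  [[0.48,-0.285,0],0,0.085],
  [[0.4816,-0.2851,0.05],0,0.085],
  [[0.4816,-0.2851,0.09],0,0.085],
  [[0.4816,-0.2851,0.09],0,0.085],
  [[0.4816,-0.2851,0.09],0,0.085],
  [[0.4816,-0.2851,0.09],0,0.085],
  [[0.4816,-0.2851,0.09],0,0.085],
], newtons=20)

```text
time_s: 1.9
position: [0.5346, -0.1312, 0.1433]
tool_rot: [[0.966, 0.259, 0.003], [0.259, -0.966, -0.002], [0.003, 0.002, -1.0]]
ft_force: [0.2, 0.1, 0.5]
grip_width: 0.0851
gripper_force: 0.0
```

Call:
drive_tool([
  [[0,0,0.04],0,0.085],
  [[0,0,0.075],0,0.085],
  [[0,0,0.1],0,0.085],
  [[0,0,0.111],0,0.085],
  [[0,0,0.111],0,0.085],
  [[0,0,0.111],0,0.06],
  [[0,0,0.111],0,0.045],
  [[0,0,0.111],0,0.035],
  [[0,0,0.111],0,0.02],
  [[0,0,0.111],0,0.02],
  [[0,0,0.111],0,0.02],
  [[0,0,0.111],0,0.02],
  [[0,0,0.111],0,0.02],
  [[0,0,0.111],0,0.02],
], newtons=60)

```text
time_s: 3.3
position: [0.5343, -0.1308, 0.0312]
tool_rot: [[0.966, 0.26, 0.001], [0.26, -0.966, -0.001], [0.001, 0.001, -1.0]]
ft_force: [-0.3, 0.1, 5.5]
grip_width: 0.0266
gripper_force: 58.6
```

Run:
```python
from m import *
s=env.observe(); print(s["time_s"],s["position"],s["ft_force"],s["grip_width"],s["gripper_force"],s["q"])
im,P,K,R,t=get("scene"); cv2.imwrite("pics/g.png",cv2.resize(im[230:350,120:280],(640,480),interpolation=2)[:,:,::-1])
```

```text
3.3 [ 0.53426978 -0.13081153  0.03116421] [-0.31305373  0.08246185  5.52731054] 0.026616307973675108 58.596253395080566 [-2.60949192e+01  3.46828285e+01  8.96983761e+01  7.06907859e-03
  5.55365200e+01  4.88444224e+01]
```

View pics/g.png

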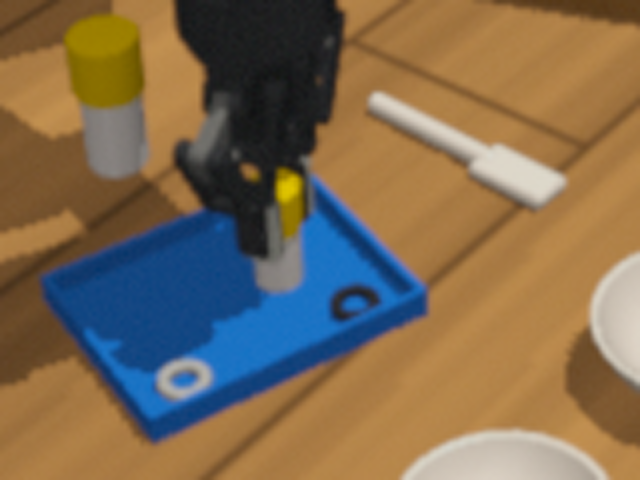

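The tool is gripped by its head at a width of 26.6 mm and stands upright in the tray at about (275,240). Next I lift it and carry it to above the shaft.

Call:
drive_tool([
  [[0,0,-0.02],0,0.02],
  [[0,0,-0.05],0,0.02],
  [[0,0,-0.09],0,0.02],
  [[0,0,-0.12],0,0.02],
  [[0.004,-0.03,-0.12],0,0.02],
  [[0.009,-0.06,-0.12],0,0.02],
  [[0.013,-0.09,-0.12],0,0.02],
  [[0.018,-0.12,-0.12],0,0.02],
  [[0.022,-0.15,-0.12],0,0.02],
  [[0.027,-0.18,-0.12],0,0.02],
  [[0.031,-0.21,-0.12],0,0.02],
  [[0.036,-0.24,-0.12],0,0.02],
  [[0.04,-0.27,-0.12],0,0.02],
  [[0.045,-0.3,-0.12],0,0.02],
  [[0.049,-0.325,-0.12],0,0.02],
  [[0.0491,-0.3307,-0.12],0,0.02],
  [[0.0491,-0.3307,-0.12],0,0.02],
  [[0.0491,-0.3307,-0.12],0,0.02],
  [[0.0491,-0.3307,-0.12],0,0.02],
  [[0.0491,-0.3307,-0.12],0,0.02],
])

```text
time_s: 5.35
position: [0.4956, 0.2006, 0.1504]
tool_rot: [[0.966, 0.259, 0.0], [0.259, -0.966, -0.0], [-0.0, 0.0, -1.0]]
ft_force: [-0.6, 0.0, -0.7]
grip_width: 0.0266
gripper_force: 59.3
```

Run:
```python
from m import *
s=env.observe(); print(s["time_s"],s["position"],s["ft_force"],s["grip_width"],s["gripper_force"])
for n in("scene","top"):
    im,P,K,R,t=get(n); np.savez(n+"1.npz",im=im,P=P,K=K,R=R,t=t)
    if n=="scene": cv2.imwrite("pics/s1.png",cv2.resize(im[125:245,190:350],(800,600),interpolation=2)[:,:,::-1])
    # projected positions
    for z in (.123,.157,.083,.066):
        p=K@(R@np.array([s["position"][0],s["position"][1],z])+t); print(n,z,p[:2]/p[2])
```

```text
5.35 [0.49560348 0.20060597 0.15036719] [-0.64445268  0.00822186 -0.72939578] 0.026630284554853292 59.2586213350296
scene 0.123 [268.99291583 177.57341772]
scene 0.157 [269.18216146 164.69235578]
scene 0.083 [268.77728053 192.250701  ]
scene 0.066 [268.68784111 198.3384223 ]
top 0.123 [231.02792206 242.44101525]
top 0.157 [229.84035632 241.25609975]
top 0.083 [232.33351671 243.74369624]
top 0.066 [232.86080572 244.26980851]
```

View pics/s1.png

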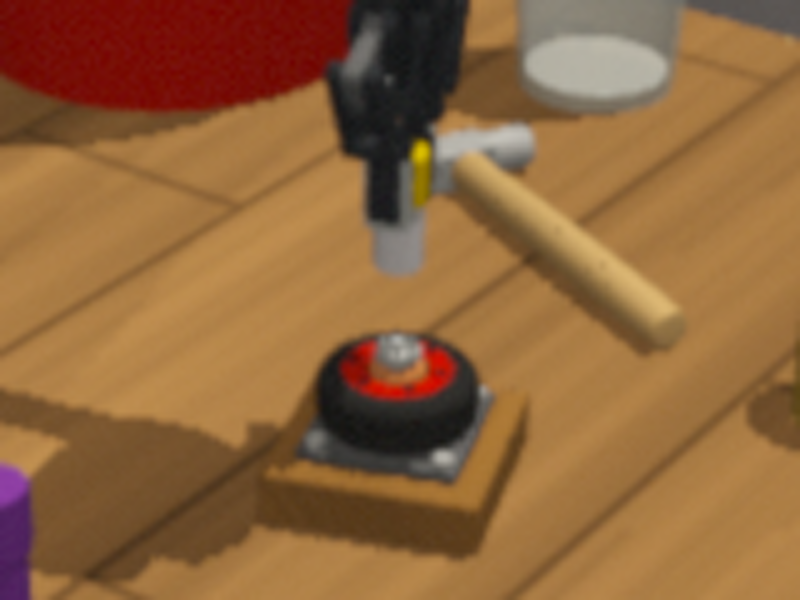

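The tube is over the shaft to within about 1 px: crop column ~398 against ~401 for the tip. I'll refine this with fits of the tube and wheel in the same camera.

Run:
```python
from m import *
from scipy.optimize import least_squares
d=np.load("scene1.npz"); im,P,K,R,t=[d[k] for k in("im","P","K","R","t")]; hsv=cv2.cvtColor(im,cv2.COLOR_RGB2HSV)
d0=np.load("scene0.npz"); P0=d0["P"]
v,u=np.indices(im.shape[:2]); box=lambda b:(u>=b[0])&(u<b[2])&(v>=b[1])&(v<b[3])
def cyl(q,r,g):
    f=least_squares(lambda c:np.hypot(*(q[:,:2]-c).T)-r,g,loss="soft_l1",f_scale=.002); return f.x,len(q),np.sqrt(np.mean(f.fun**2))
g=[.4955,.2]
near=np.hypot(P[...,0]-g[0],P[...,1]-g[1])
tube=box((255,160,285,182))&(near<.025)&(P[...,2]>.122)&(P[...,2]<.137)&(hsv[...,1]<60)&(hsv[...,2]>90)
print("tube",cyl(P[tube],.012,g))
for PP in (P,P0):
    n2=np.hypot(PP[...,0]-g[0],PP[...,1]-g[1]); w=(n2<.055)&(n2>.03)&(PP[...,2]>.044)&(PP[...,2]<.06)&(hsv[...,2]<80)
    print("tyre wall",cyl(PP[w],.04,g))
    w=(n2<.05)&(abs(PP[...,2]-.066)<.003); 
    print("  upper face mean", PP[w].mean(0))
    w=(n2<.02)&(PP[...,2]>.0735); print("  nut/tip",w.sum(),PP[w].mean(0))
# image centre columns (bright grey)
for r in range(170,182):
    x=np.where(tube[r])[0]; print(r,x.min() if len(x) else None,x.max() if len(x) else None,end="; ")
print()
gray=cv2.cvtColor(im,cv2.COLOR_RGB2GRAY)
for r in (175,176,177,190,191,192,193,194,195,196,197): print(r,gray[r,258:282])
```

```text
tube (array([0.49463931, 0.20046331]), 41, np.float64(0.0022965659968204786))
tyre wall (array([0.49451774, 0.20218098]), 184, np.float64(0.001702918570030312))
  upper face mean [0.49961953 0.19517083 0.06653651]
  nut/tip 419 [0.50197704 0.20027107 0.21940004]
tyre wall (array([0.49439516, 0.20252937]), 182, np.float64(0.0016293903268896459))
  upper face mean [0.50019218 0.19507304 0.06644624]
  nut/tip 47 [0.49710462 0.1991457  0.07812924]
170 None None; 171 None None; 172 None None; 173 None None; 174 265 272; 175 265 273; 176 265 273; 177 265 273; 178 266 273; 179 268 271; 180 None None; 181 None None; 
175 [136 137 138 136 137 134 122 118 124 127 130 132 134 137 139 138 131 131
 130 133 133 133 133 132]
176 [137 137 137 137 135 135 124 120 124 128 131 132 134 137 138 138 132 131
 132 134 133 132 132 129]
177 [137 137 134 135 136 135 127 122 125 128 132 131 134 136 138 137 133 134
 133 134 131 131 130 129]
190 [136 135 134 133 132 132 131 133 133 134 129 125 131 132 133 131 123 112
 101 100 111 119 125 127]
191 [135 134 131 130 120 113 110 107 109 113 112 111 115 110 107 102  94  90
  93 109 122 125 126 125]
192 [131 118 110 105  87  80  75  87 116 115 141 160 142 116 106  87  67  67
  74  92 111 120 122 125]
193 [103  84  71  64  65  71  80  99 127 128 147 167 157 135 121 113  92  66
  56  63  79  91 108 122]
194 [ 59  43  48  60  68  75  92 106 119 127 134 141 156 150 139 148 122  73
  57  64  63  59  78 100]
195 [ 34  38  43  52  58  69  88 104 115 130 149 145 175 165 152 151 124  76
  63  72  72  65  55  61]
196 [ 35  38  38  40  54  65  85  97 106 123 143 146 164 148 133 133 118  87
  70  71  69  70  59  46]
197 [ 41  46  44  46  51  63  85  95  98 106 115 121 124 114 111 134 130  98
  74  71  70  70  65  55]
```

Both axes agree to within 1–2 mm, against a bore clearance of ±2 mm. I'll shift 0.8 mm in +y and lower the tool over the tip, stopping above the nut.

Call:
drive_tool([
  [[0.0003,-0.0008,0],0,0.02],
  [[0.0003,-0.0008,0.01],0,0.02],
  [[0.0003,-0.0008,0.02],0,0.02],
  [[0.0003,-0.0008,0.03],0,0.02],
  [[0.0003,-0.0008,0.036],0,0.02],
  [[0.0003,-0.0008,0.039],0,0.02],
  [[0.0003,-0.0008,0.042],0,0.02],
  [[0.0003,-0.0008,0.042],0,0.02],
  [[0.0003,-0.0008,0.042],0,0.02],
  [[0.0003,-0.0008,0.042],0,0.02],
], newtons=80)

```text
time_s: 6.45
position: [0.4956, 0.2023, 0.1086]
tool_rot: [[0.966, 0.26, 0.001], [0.26, -0.966, 0.0], [0.001, 0.0, -1.0]]
ft_force: [-0.1, -0.2, -1.9]
grip_width: 0.0266
gripper_force: 78.6
```

No contact force, and the underside is at 81.4 mm, so the tool is over the tip. Now down onto the nut.

Call:
drive_tool([
  [[0,0,0.001],0,0.02],
  [[0,0,0.002],0,0.02],
  [[0,0,0.003],0,0.02],
  [[0,0,0.004],0,0.02],
  [[0,0,0.005],0,0.02],
  [[0,0,0.005],0,0.02],
])

```text
time_s: 7.05
position: [0.4957, 0.2023, 0.1042]
tool_rot: [[0.966, 0.26, 0.001], [0.26, -0.966, 0.0], [0.001, 0.0, -1.0]]
ft_force: [-2.7, -0.2, 8.0]
grip_width: 0.0262
gripper_force: 79.6
```

Call:
drive_tool([
  [[0,0,0.0005],0,0.02],
  [[0,0,0.001],0,0.02],
  [[0,0,0.0015],0,0.02],
  [[0,0,0.002],0,0.02],
  [[0,0,0.002],0,0.02],
  [[0,0,0.002],0,0.02],
])

```text
time_s: 7.65
position: [0.4957, 0.2024, 0.1024]
tool_rot: [[0.966, 0.26, 0.001], [0.26, -0.966, 0.0], [0.001, 0.0, -1.0]]
ft_force: [-3.2, -1.5, 9.2]
grip_width: 0.0264
gripper_force: 79.6
```

It slides at about 11 N once the −1.9 N bias is taken off, which is the stated drag.

Call:
drive_tool([
  [[0,0,0.0005],0,0.02],
  [[0,0,0.001],0,0.02],
  [[0,0,0.0015],0,0.02],
  [[0,0,0.002],0,0.02],
  [[0,0,0.0025],0,0.02],
  [[0,0,0.003],0,0.02],
  [[0,0,0.003],0,0.02],
  [[0,0,0.003],0,0.02],
])

```text
time_s: 8.45
position: [0.4957, 0.2023, 0.0994]
tool_rot: [[0.966, 0.26, 0.001], [0.26, -0.966, 0.0], [0.001, 0.0, -1.0]]
ft_force: [-2.7, -0.7, 9.7]
grip_width: 0.0263
gripper_force: 79.6
```

Call:
drive_tool([
  [[0,0,0.0005],0,0.02],
  [[0,0,0.001],0,0.02],
  [[0,0,0.0015],0,0.02],
  [[0,0,0.0015],0,0.02],
  [[0,0,0.0015],0,0.02],
])

```text
time_s: 8.95
position: [0.4957, 0.2023, 0.0979]
tool_rot: [[0.966, 0.26, 0.001], [0.26, -0.966, 0.0], [0.001, 0.0, -1.0]]
ft_force: [-2.1, -1.1, 9.2]
grip_width: 0.0262
gripper_force: 79.6
```

Call:
drive_tool([
  [[0,0,0.0004],0,0.02],
  [[0,0,0.0007],0,0.02],
  [[0,0,0.0007],0,0.02],
  [[0,0,0.0007],0,0.02],
])

```text
time_s: 9.35
position: [0.4957, 0.2023, 0.0973]
tool_rot: [[0.966, 0.26, 0.001], [0.26, -0.966, 0.0], [0.002, 0.0, -1.0]]
ft_force: [-2.5, -1.4, 8.8]
grip_width: 0.0259
gripper_force: 79.6
```

Call:
drive_tool([
  [[0,0,0.0004],0,0.02],
  [[0,0,0.0007],0,0.02],
  [[0,0,0.0007],0,0.02],
  [[0,0,0.0007],0,0.02],
])

```text
time_s: 9.75
position: [0.4957, 0.2023, 0.0966]
tool_rot: [[0.966, 0.26, 0.002], [0.26, -0.966, 0.0], [0.002, 0.0, -1.0]]
ft_force: [-2.9, -0.8, 9.9]
grip_width: 0.0263
gripper_force: 79.7
```

Call:
drive_tool([
  [[0,0,0.0004],0,0.02],
  [[0,0,0.0007],0,0.02],
  [[0,0,0.0007],0,0.02],
  [[0,0,0.0007],0,0.02],
])

```text
time_s: 10.15
position: [0.4958, 0.2024, 0.0961]
tool_rot: [[0.966, 0.26, 0.002], [0.26, -0.966, 0.0], [0.002, 0.0, -1.0]]
ft_force: [-3.4, -1.1, 12.2]
grip_width: 0.0262
gripper_force: 79.9
```

The force has risen about 3 N above the drag, so the nut has the washer on the seat, squeezed roughly 0.45 mm. I need about 0.5 mm more.

Call:
drive_tool([
  [[0,0,0.0002],0,0.02],
  [[0,0,0.0005],0,0.02],
  [[0,0,0.0005],0,0.02],
  [[0,0,0.0005],0,0.02],
])

```text
time_s: 10.55
position: [0.4958, 0.2024, 0.0958]
tool_rot: [[0.966, 0.26, 0.002], [0.26, -0.966, 0.0], [0.002, 0.0, -1.0]]
ft_force: [-3.9, -1.5, 14.0]
grip_width: 0.0263
gripper_force: 80.1
```

Call:
drive_tool([
  [[0,0,0.0002],0,0.02],
  [[0,0,0.0004],0,0.02],
  [[0,0,0.0004],0,0.02],
  [[0,0,0.0004],0,0.02],
])

```text
time_s: 10.95
position: [0.4959, 0.2024, 0.0956]
tool_rot: [[0.966, 0.26, 0.002], [0.26, -0.966, 0.0], [0.002, 0.0, -1.0]]
ft_force: [-4.9, -1.0, 15.6]
grip_width: 0.0259
gripper_force: 80.2
```

The spring holds about 6 N, roughly 1 mm of squeeze. Next I lift straight off and carry the tool back.

Call:
drive_tool([
  [[0,0,-0.005],0,0.02],
  [[0,0,-0.015],0,0.02],
  [[0,0,-0.035],0,0.02],
  [[0,0,-0.055],0,0.02],
  [[0,0,-0.06],0,0.02],
  [[0,0,-0.06],0,0.02],
  [[-0.005,0.03,-0.06],0,0.02],
  [[-0.009,0.06,-0.06],0,0.02],
  [[-0.013,0.09,-0.06],0,0.02],
  [[-0.018,0.12,-0.06],0,0.02],
  [[-0.022,0.15,-0.06],0,0.02],
  [[-0.027,0.18,-0.06],0,0.02],
  [[-0.031,0.21,-0.06],0,0.02],
  [[-0.036,0.24,-0.06],0,0.02],
  [[-0.04,0.27,-0.06],0,0.02],
  [[-0.045,0.3,-0.06],0,0.02],
  [[-0.049,0.325,-0.06],0,0.02],
  [[-0.0493,0.332,-0.06],0,0.02],
  [[-0.0493,0.332,-0.06],0,0.02],
  [[-0.0493,0.332,-0.06],0,0.02],
])

```text
time_s: 12.95
position: [0.5338, -0.1301, 0.1533]
tool_rot: [[0.966, 0.26, -0.001], [0.26, -0.966, 0.001], [-0.001, -0.001, -1.0]]
ft_force: [0.4, 0.4, -1.4]
grip_width: 0.0264
gripper_force: 79.2
```

Run:
```python
from m import *
s=env.observe(); print(s["time_s"],s["position"],s["ft_force"],s["grip_width"])
im,P,K,R,t=get("scene"); a=cv2.resize(im[225:345,130:230],(400,480),interpolation=2); b=cv2.resize(im[170:250,230:310],(400,400),interpolation=2)
c=np.zeros((480,800,3),np.uint8); c[:,:400]=a; c[:400,400:]=b; cv2.imwrite("pics/s2.png",c[:,:,::-1])
```

```text
12.95 [ 0.5337834  -0.13009849  0.15329365] [ 0.35337664  0.39280696 -1.35757307] 0.02639008005532784
```

View pics/s2.png

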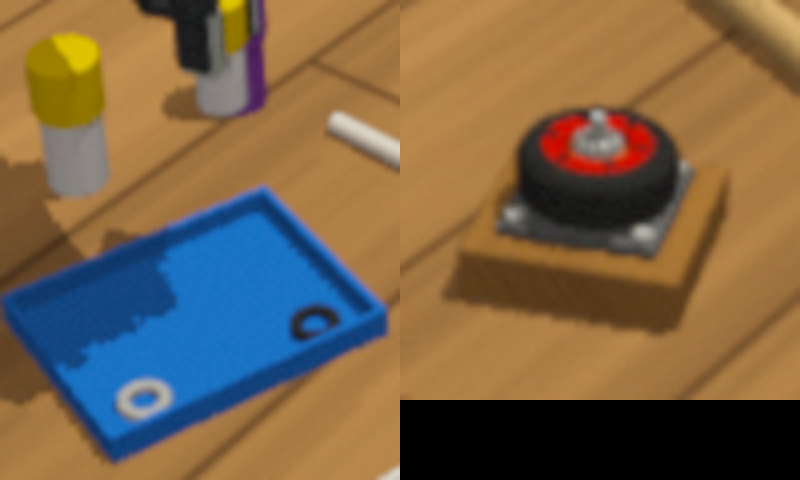

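The nut sits visibly lower on the shaft (right, ~(600,135)), and the tool hangs upright above the tray at about (222,60). Next I lower it.

Call:
drive_tool([
  [[0.0005,0,0.03],0,0.02],
  [[0.0005,0,0.06],0,0.02],
  [[0.0005,0,0.09],0,0.02],
  [[0.0005,0,0.105],0,0.02],
  [[0.0005,0,0.114],0,0.02],
  [[0.0005,0,0.117],0,0.02],
  [[0.0005,0,0.119],0,0.02],
  [[0.0005,0,0.12],0,0.02],
  [[0.0005,0,0.12],0,0.02],
  [[0.0005,0,0.12],0,0.02],
])

```text
time_s: 14.0
position: [0.5348, -0.1311, 0.0343]
tool_rot: [[0.966, 0.26, 0.001], [0.26, -0.966, -0.0], [0.001, 0.001, -1.0]]
ft_force: [-0.8, -0.1, -0.8]
grip_width: 0.0262
gripper_force: 79.2
```

Call:
drive_tool([
  [[0,0,0.0007],0,0.02],
  [[0,0,0.0014],0,0.02],
  [[0,0,0.002],0,0.02],
  [[0,0,0.0025],0,0.02],
  [[0,0,0.0025],0,0.02],
], newtons=30)

```text
time_s: 14.5
position: [0.5346, -0.131, 0.0313]
tool_rot: [[0.966, 0.26, -0.0], [0.26, -0.966, 0.0], [-0.0, -0.0, -1.0]]
ft_force: [-0.2, -0.4, -0.2]
grip_width: 0.0263
gripper_force: 79.2
```

Call:
drive_tool([
  [[0,0,0.0005],0,0.02],
  [[0,0,0.0008],0,0.02],
  [[0,0,0.0008],0,0.02],
])

```text
time_s: 14.8
position: [0.5347, -0.131, 0.0312]
tool_rot: [[0.966, 0.26, 0.001], [0.26, -0.966, -0.0], [0.001, 0.0, -1.0]]
ft_force: [-1.5, 1.6, 7.0]
grip_width: 0.026
gripper_force: 79.9
```

The tool rests on the tray floor with 7 N. I open slowly, then withdraw straight up.

Call:
drive_tool([
  [[0,0,-0.0003],0,0.03],
  [[0,0,-0.0003],0,0.035],
  [[0,0,-0.0003],0,0.05],
  [[0,0,-0.0003],0,0.07],
  [[0,0,-0.0003],0,0.085],
  [[0,0,-0.0003],0,0.085],
  [[0,0,-0.0003],0,0.085],
  [[0,0,-0.0003],0,0.085],
  [[0,0,-0.02],0,0.085],
  [[0,0,-0.05],0,0.085],
  [[0,0,-0.09],0,0.085],
  [[0,0,-0.13],0,0.085],
  [[-0.05,0,-0.15],0,0.085],
  [[-0.1,0,-0.15],0,0.085],
  [[-0.15,0,-0.15],0,0.085],
  [[-0.15,0,-0.15],0,0.085],
  [[-0.15,0,-0.15],0,0.085],
  [[-0.15,0,-0.15],0,0.085],
])

```text
time_s: 16.6
position: [0.3906, -0.1701, 0.1807]
tool_rot: [[0.966, 0.26, 0.001], [0.26, -0.966, -0.0], [0.001, 0.001, -1.0]]
ft_force: [0.1, -0.2, 0.4]
grip_width: 0.0852
gripper_force: 0.0
```

Run:
```python
from m import *
s=env.observe(); print(s["time_s"],s["position"],s["ft_force"],s["grip_width"])
im,P,K,R,t=get("scene"); cv2.imwrite("pics/s3.png",im[:,:,::-1])
hsv=cv2.cvtColor(im,cv2.COLOR_RGB2HSV); v,u=np.indices(hsv.shape[:2])
y=(u>165)&(u<215)&(v>255)&(v<310)&(hsv[...,0]>20)&(hsv[...,0]<36)&(hsv[...,1]>120); q=P[y&(P[...,2]>.06)]; print(len(q),q.mean(0),np.ptp(q,axis=0))
```

```text
16.6 [ 0.39060893 -0.17013367  0.18071907] [ 0.0900234  -0.21882575  0.42390252] 0.0852112989084473
121 [ 0.53615044 -0.13285924  0.06426541] [0.0268141  0.02761836 0.00771294]
```

View pics/s3.png

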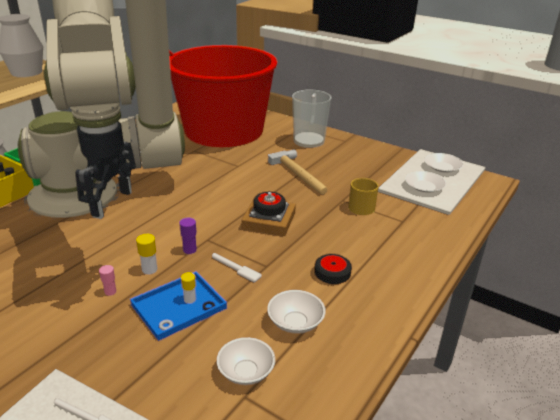

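The tool stands upright in the tray at (188,288), nothing else has moved, and the gripper is clear. Handing in.

```bash
python3 -c "
from rig import env
print(env.close_job())"
```

```text
the job is handed in; nothing more can be done
None
```

I handed the job in at about 17 s; no verdict came back. By the wrist force, the nut presses the washer on the spring seat with about 6 N (roughly 1 mm of squeeze). The tool stands upright in the tray, released, and nothing else moved that I could see.

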